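Level the rivet-setting block until its stand no longer rocks

TASK

The steel setting block droops towards its two black knobs and its stand rocks. Turn both knobs clockwise to raise that end until the block is level and all four feet bear firmly and evenly on their leather pads, then let go. Prove it with one firm press (about 1 kg) of the closed fingertips on the block's top beside either knob, then take the hand away: it must still stand solid. Do not lean hard on it, shove it along the table, or disturb the wax, thread and leather samples nearby.

Things in the scene. Friction and masses are not known exactly. Their poses are not given: they have to be found in the camera images.
- stand: Loose bright steel block 26 mm thick on a grey frame with four domed feet, 3.9 kg in all, on four pads. Origin midway between the feet, level with the bottoms of the two plain feet; x to the screw (far) end, y to the left screw, z up. Block: x -93 to +57, y +-44, top at z +60 mm. Plain (near) feet at (-60, +-58), screws at (+60, +-58) mm. The screw end starts some mm low.
- knob_left (a point): Centre of the top of the left screw's knob: black, round, knurled, 32 mm across, 24 mm high, upright axis, at (60, 58) mm of the stand, just beyond the block's left edge, free all round. Its underside is 18 mm higher than the block's top when wound right up, 13 mm when level. Rides on the stand.
- knob_right (a point): The same for the right screw, at (60, -58) mm of the stand.
- screw_left (a joint): Turn of the left screw, 0 (wound up) to 9 rad; grows clockwise seen from above, which drives its foot down 1.273 mm a rad (8 mm a turn) and raises that corner. About 3.9 would suit even pads; worn pads shift each by up to 1.2 rad, so feel for it. Stays where left. It turns stiffly (0.06 N m, up to 0.3 N m with the foot loaded).
- screw_right (a joint): The same for the right screw. Solid, each far foot bears about 8.5 N, each plain foot 10.5 N. A screw too short hangs free: 2 to 5 N on its knob rock that corner down by its gap (the knob's top moves outward about as much), then it is firm. From its first touch on the pad a screw needs 0.7 to 0.8 rad more to take its share (13 N a rad); at 1.4 rad the other one hangs free.
- corner_left (a point): Where to press (within 30 mm): on the block's top beside the left knob, fixed at (44, 26, 60) mm of the stand.
- corner_right (a point): The same beside the right knob, at (44, -26, 60) mm of the stand.
- pad_a: The pad under one of the screws (left or right, it varies): a dark steel cup 43 mm across glued to the table, with a hard leather disc 38 mm across in it on which the foot stands. Origin: centre of its underside, on the table. The disc's top is 5.8 to 8.2 mm above the table: worn, different for each pad, not measured.
- pad_b: The pad under the other screw: a dark steel cup 43 mm across glued to the table, with a hard leather disc 38 mm across in it on which the foot stands. Origin: centre of its underside, on the table. The disc's top is 5.8 to 8.2 mm above the table: worn, different for each pad, not measured.
- pad_c: The pad under the left plain foot: a dark steel cup 43 mm across glued to the table, with a hard leather disc 38 mm across in it on which the foot stands. Origin: centre of its underside, on the table. The disc's top is 6.7 to 7.3 mm above the table: worn, different for each pad, not measured.
- pad_d: The pad under the right plain foot: a dark steel cup 43 mm across glued to the table, with a hard leather disc 38 mm across in it on which the foot stands. Origin: centre of its underside, on the table. The disc's top is 6.7 to 7.3 mm above the table: worn, different for each pad, not measured.
- swatches: Bystander: stack of leather samples, 48 x 86 x 26 mm.
- beeswax: Bystander: block of wax, 36 x 52 x 21 mm.
- spool_cream: Bystander: spool of cream thread, 44 mm.

How it is judged:
By the outcome, as a careful person would: the job done as asked, in the order asked, and still so for the second after the job is handed in, with the robot touching nothing.
It also fails if it takes over 72 s, if anything falls off the work surface, if the arm or the gripper's body presses on something with over 40 N, if the wrist force passes 120 N, or if a joint passes its speed limit or range.

ROBOT

A 6-joint arm with a two-finger parallel gripper is mounted at the origin on the work surface; the furniture and walls round the work are solid. World frame = base frame: x ahead of the robot, y to its left, z up, the work surface at z = 0. Lengths are in m, angles in rad, forces in N, time in s.
With the tool pointing down it reaches from about 0.275 to 0.725 m from the base axis. Payload 15.9 kg.
Tool frame: the origin (TCP) lies between the finger pads; the fingertips stand 11 mm ahead of it and the grasp point (between the pads) lies 8 mm behind it; z points along the fingers, y is the line along which they close (so a half turn about z gives the same grasp; the last joint's range is limited). The gripper opens to 85 mm and grips with 20 to 120 N. Pads are 22 mm wide; open, the fingers measure 114 mm over their backs; the gripper's body (76 mm by 85 mm) begins 54 mm behind the grasp point. The pads swing forward as they close: fully open they stand 13 mm farther back than shut.
Start: joints at [-1.212, 0.213, -0.034, 1.323, 0, 1.571], TCP at [0.176, -0.468, 0.242] pointing down, gripper open.
Joint ranges: [-2.98, 2.98], [-0.74, 1.72], [-1.14, 1.35], [-2.1, 2.04], [-1.57, 1.44], [-3.14, 3.14]. Speed limits (rad/s): [1.89, 1.89, 2.39, 2.57, 3.14, 3.14].

INTERFACE

Orientations are given as [roll, pitch, yaw] about the fixed x, y, z axes, in that order (R = Rz(yaw) Ry(pitch) Rx(roll)).
In Python, from cell import arm gives the robot as it stands.
- The arm moves only by the tool apply_moves, never from a script. Its argument "deltas" is a list of rows, each a list of 7 numbers: the shift along the tool's x, y, z in cm, then the turn, a rotation vector about the tool's x, y, z in units of 6 degrees (1.0 is 6 degrees), then the opening, from -1 (shut) to 1 (fully open). A call has 1 to 12 rows; each row shifts and turns the commanded pose from where the row before left it, along the tool's axes as they then stand; what a row does not reach is not made up. A row lasts 1/12 s, in which the tool goes at most 41.7 mm and 7.16 degrees, less where a joint would pass 70% of its speed; a pose out of reach is approached as far as the arm can. A call is refused whole if a number of a shift passes 4.17 or a number of a turn 1, either way. A call with a gripper value outside its range is refused whole. The fingers move at their own pace and stop on an object; the grip force is fixed at half the most. Time passes only in rows, so rows that do not move let the fingers close. It gives the time, the measured TCP pose, the force, the opening and the grip force at its end, in the units of the state.
- arm.state(): the state, without advancing time (a new reading comes with each control period).
- arm.read_camera(name): name is "side" or "top"; returns (picture, depth): 420x560x3 uint8, red, green, blue; 420x560 float32, m along the optical axis (not along the pixel's ray), 0 where there is no reading.
- arm.camera_params(name): a dict with "intrinsics" (3x3 intrinsics, pixels), "cam_to_world" (4x4, takes a point from camera to world coordinates). Camera axes: x right, y up, looking along -z (the intrinsics and any distortion apply to the point x, -y, -z); pixel columns grow to the right and rows downward; lengths in m; the calibration is good to about 2 mm. A picture is of the moment at which its call begins. camera_params takes no time and is no camera call.
- arm.close_job(): hands the job in; it is judged then, once.
Trained networks look in the newest picture that a camera, given by its name, has taken for a name from the list of things; names that differ only in an ending like _2 or _b are one class to them, and where a whole thing is asked for, a point or a joint stands for the part that bears it (a point fixed in the world has none). Each returns a list of dicts, best first, with "score" (0 to 1); they miss things now and then, are a little off and sometimes report something else, mostly with a low value. They report only what shows in the picture. A call takes as long as a camera call.
- arm.boxes_of(target, camera): "position" ([column, row] in pixels, amid what is visible of it).
- arm.regions_of(target, camera): "region" (420x560 bool, what is visible of it) and "position" ([column, row] in pixels, amid what is visible of it).
The state is a dict: "clock": time; "joints": joint angles; "dq": joint speeds; "effort": joint torques, N m; "ee_pos": TCP position; "tool_rot": TCP orientation; "contact_force": force on the tool from outside, world axes, zero at the start; "moment": the same for the moment, N m; "grip_width": finger opening in m; "gripper_force": force on a finger pad.
Only numpy, scipy, OpenCV 4.12 (cv2) and the standard library are available. Lean on these libraries where they do the work, as an engineer would, in place of code of your own. Each camera call takes 0.05 s, during which the arm holds its last target. There are 200 camera calls.

## Working session

There is one attempt and no reset: what is moved stays moved. The work goes in short steps, Python scripts to look and compute and a tool call to move; the robot and the scene stay as the last step left them, time stands still between calls to the robot, and variables do not carry over. Pictures are saved under pics/ and viewed, at most 10 in all, crops included, and the job is handed in when it is done.

Besides the shell and the picture viewer there is one more tool, called after ">>>" as name([rows], argument=value, ...), one row to a line, values as JSON. apply_moves: Moves the arm, as the interface text tells. Its arguments: {"type":"object","properties":{"deltas":{"type":"array","items":{"type":"array","items":{"type":"number"}}}},"required":["deltas"]}

```bash
ls; mkdir -p pics
cat > h.py <<'E'
import numpy as np, cv2
from cell import arm
def P(cam,depth,px):
    p=arm.camera_params(cam);K=p["intrinsics"];T=p["cam_to_world"]
    px=np.atleast_2d(px).astype(float);c=np.round(px).astype(int)
    d=depth[c[:,1],c[:,0]]
    X=np.c_[(px[:,0]-K[0,2])/K[0,0]*d,-(px[:,1]-K[1,2])/K[1,1]*d,-d]
    return X@T[:3,:3].T+T[:3,3]
def cloud(cam,depth):
    v,u=np.indices(depth.shape);return P(cam,depth,np.c_[u.ravel(),v.ravel()]).reshape(*depth.shape,3)
def save(n,im): cv2.imwrite("pics/"+n,im[:,:,::-1])
E
python3 - <<'E'
from h import *
s=arm.state();print({k:np.round(v,3) for k,v in s.items()})
for c in["side","top"]:
    im,d=arm.read_camera(c);save(c+"0.png",im);np.save(c+"0.npy",d)
    p=arm.camera_params(c);print(c,np.round(p["intrinsics"],1).tolist(),np.round(p["cam_to_world"],3).tolist())
    for t in["knob_left","knob_right","corner_left","stand","swatches","beeswax","spool_cream"]:
        for r in arm.boxes_of(t,c)[:3]:
            q=r["position"];print(t,np.round(r["score"],2),np.round(q),np.round(P(c,d,q)[0],4))
E
```

```text
pics
{'clock': np.float64(0.0), 'joints': array([-1.212,  0.213, -0.035,  1.323,  0.   ,  1.571]), 'dq': array([-0.001, -0.   , -0.002, -0.002,  0.002,  0.   ]), 'effort': array([-1.0000e-03, -6.8616e+01,  4.8712e+01,  1.7000e-02, -0.0000e+00,
       -0.0000e+00]), 'ee_pos': array([ 0.175, -0.468,  0.242]), 'tool_rot': array([-3.14 , -0.   ,  0.359]), 'contact_force': array([-0.015, -0.201, -0.207]), 'moment': array([-0.045, -0.019, -0.003]), 'gripper_force': np.float64(0.0), 'grip_width': np.float64(0.085)}
side [[380.2, 0.0, 275.8], [0.0, 380.2, 206.7], [0.0, 0.0, 1.0]] [[-0.872, 0.315, -0.374, 0.073], [-0.488, -0.596, 0.638, 0.769], [-0.022, 0.739, 0.674, 0.664], [0.0, 0.0, 0.0, 1.0]]
knob_left 0.59 [240. 238.] [0.4057 0.3486 0.0955]
knob_right 0.78 [290. 231.] [0.3206 0.2925 0.1079]
knob_right 0.34 [208. 244.] [0.5043 0.3419 0.0225]
corner_left 0.59 [267. 274.] [0.3234 0.3819 0.0663]
stand 0.74 [264. 273.] [0.33   0.3833 0.0683]
beeswax 0.73 [208. 243.] [0.5043 0.3414 0.0229]
spool_cream 0.78 [266. 171.] [0.5122 0.064  0.0401]
top [[463.1, 0.0, 281.0], [0.0, 463.1, 209.6], [0.0, 0.0, 1.0]] [[-0.01, 0.985, -0.174, 0.245], [-1.0, -0.008, 0.011, 0.254], [0.009, 0.174, 0.985, 0.948], [0.0, 0.0, 0.0, 1.0]]
knob_left 0.71 [228. 197.] [0.4189 0.3425 0.1056]
knob_right 0.65 [264. 250.] [0.3199 0.2757 0.1061]
knob_right 0.62 [220. 248.] [0.3286 0.3604 0.0682]
corner_left 0.84 [215. 248.] [0.3277 0.3713 0.0647]
stand 0.6 [218. 246.] [0.331  0.3646 0.0656]
swatches 0.97 [349. 199.] [0.4305 0.1047 0.0205]
beeswax 0.78 [243. 161.] [0.5126 0.321  0.0207]
beeswax 0.37 [187. 231.] [0.3693 0.4355 0.0055]
spool_cream 0.72 [368. 158.] [0.5105 0.0657 0.0409]
spool_cream 0.27 [238. 205.] [0.4167 0.3284 0.0384]
```

View pics/top0.png

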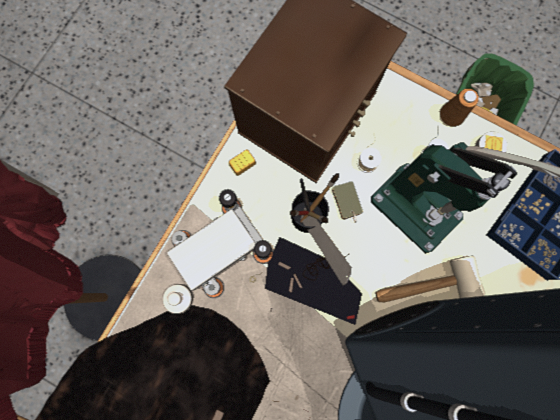

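View pics/side0.png

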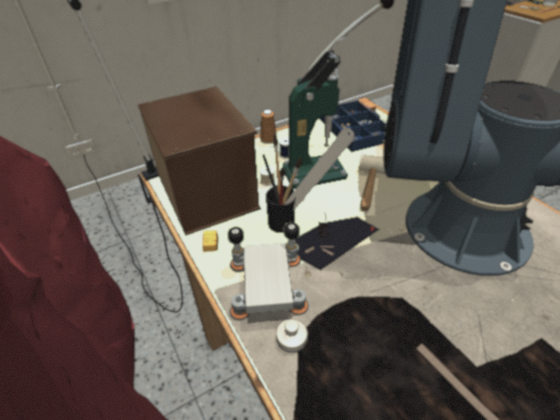

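Run:
```python
from h import *
for c in["top","side"]:
    d=np.load(c+"0.npy");C=cloud(c,d)
    z=C[...,2];ok=(d>0)&(z>.09)&(z<.13)&(C[...,0]>.2)&(C[...,1]>.15)&(C[...,1]<.5)
    n,l,s,ce=cv2.connectedComponentsWithStats(ok.astype(np.uint8))
    for i in range(1,n):
        if s[i,4]>40:
            q=C[l==i];t=q[q[:,2]>np.percentile(q[:,2],90)-.004]
            mn,mx=t.min(0),t.max(0)
            print(c,s[i,4],len(t),ce[i].round(),"mean",t.mean(0).round(4),"mid",((mn+mx)/2).round(4),"size",(mx-mn).round(4))
    # block plane
    ok=(d>0)&(z>.055)&(z<.085)&(np.hypot(C[...,0]-.33,C[...,1]-.36)<.08)
    q=C[ok];
    for _ in range(3):
        A=np.c_[q[:,:2]-[.33,.36],np.ones(len(q))];k=np.linalg.lstsq(A,q[:,2],rcond=None)[0];r=abs(A@k-q[:,2]);q=q[r<.004]
    print(c,"plane",k,len(q)); print(cv2.minAreaRect(q[:,:2].astype(np.float32)*1000))
    rect=cv2.boxPoints(cv2.minAreaRect(q[:,:2].astype(np.float32)*1000));print(rect)
```

```text
top 619 130 [279. 141.] mean [0.5258 0.2487 0.1259] mid [0.5267 0.2441 0.126 ] size [0.1091 0.1774 0.0077]
top 260 202 [228. 198.] mean [0.4185 0.3434 0.1057] mid [0.4182 0.3426 0.1066] size [0.0322 0.03   0.0061]
top 50 9 [316. 203.] mean [0.4082 0.1772 0.1262] mid [0.409  0.1767 0.1263] size [0.005  0.0054 0.0071]
top 189 29 [314. 229.] mean [0.3449 0.1772 0.126 ] mid [0.3452 0.1778 0.1255] size [0.0306 0.0094 0.0078]
top 260 211 [263. 249.] mean [0.3232 0.2781 0.1063] mid [0.3229 0.2787 0.1071] size [0.031  0.0309 0.006 ]
top plane [-0.00555169  0.02296899  0.0659371 ] 3213
((329.92510986328125, 371.9649353027344), (88.02336120605469, 139.7518768310547), 34.23287582397461)
[[254.22884 404.9763 ]
 [332.84738 289.43533]
 [405.6214  338.95358]
 [327.00284 454.49454]]
side 55 11 [142. 146.] mean [0.8124 0.2039 0.1266] mid [0.8127 0.2034 0.1267] size [0.0059 0.0105 0.0057]
side 1279 270 [210. 187.] mean [0.546  0.2563 0.1259] mid [0.6241 0.2521 0.126 ] size [0.2989 0.1662 0.008 ]
side 524 94 [287. 194.] mean [0.3718 0.185  0.1254] mid [0.3718 0.1913 0.1254] size [0.0845 0.042  0.0088]
side 222 138 [291. 230.] mean [0.3242 0.281  0.1063] mid [0.3251 0.2795 0.1068] size [0.0311 0.0306 0.006 ]
side 225 137 [235. 234.] mean [0.4194 0.3459 0.1061] mid [0.4202 0.3452 0.1064] size [0.0306 0.0308 0.006 ]
side plane [-0.00760585  0.0197739   0.06650108] 2364
((325.60882568359375, 367.0631103515625), (103.88176727294922, 142.65541076660156), 32.68692398071289)
[[243.37323 399.04437]
 [320.414   278.9807 ]
 [407.84442 335.08185]
 [330.80365 455.1455 ]]
```

The top view shows the stand with its knobs at (228,198) and (263,249), block between, the cup at (310,210), tall box at (310,90), press at (430,200). In the side view, the knobs are at (235,234) and (291,230), and the left one is nearer the box. Next: a height map for a safe path, and the block slope relative to the table.

Run:
```python
from h import *
xs=np.arange(.10,.70,.05);ys=np.arange(.5,-.5,-.05)
H=np.full((len(xs),len(ys)),-1.)
for c in["top","side"]:
    d=np.load(c+"0.npy");C=cloud(c,d)[d>0]
    i=np.floor((C[:,0]-.10)/.05).astype(int);j=np.floor((.5-C[:,1])/.05).astype(int)
    ok=(i>=0)&(i<len(xs))&(j>=0)&(j<len(ys));np.maximum.at(H,(i[ok],j[ok]),C[ok,2])
    # table plane near stand
    C0=cloud(c,d);m=(d>0)&(abs(C0[...,2])<.012)&(np.hypot(C0[...,0]-.35,C0[...,1]-.34)<.17);q=C0[m]
    for _ in range(4):
        A=np.c_[q[:,:2]-[.337,.36],np.ones(len(q))];k=np.linalg.lstsq(A,q[:,2],rcond=None)[0];r=abs(A@k-q[:,2]);q=q[r<.003]
    print(c,"table",k.round(4),len(q))
print("cols y top:",ys.round(2))
for x,r in zip(xs,H):print(round(x,2),(r*100).round().astype(int))
```

```text
top table [-0.0183 -0.002   0.0029] 10936
side table [-0.0166 -0.0034  0.0036] 8040
cols y top: [ 0.5   0.45  0.4   0.35  0.3   0.25  0.2   0.15  0.1   0.05  0.   -0.05
 -0.1  -0.15 -0.2  -0.25 -0.3  -0.35 -0.4  -0.45]
0.1 [   1    1    1    2    2    1    1   49   58    2    2    5    0    0
 -100 -100 -100 -100 -100 -100]
0.15 [   1    1    1    2    1    1   27   49   63    0    0    1    1 -100
 -100 -100 -100 -100 -100 -100]
0.2 [   6    6    4    1    1    1    1   29   63   61   53    3    5    4
    0    0    0 -100 -100 -100]
0.25 [   3    7    7    7    1    1   28   28    1    3    3    5    5    1
    5    5    4 -100 -100 -100]
0.3 [ 7  7  7  7 11  1 24  1  1  1  2  5  5 42 42  4  5  5  1  1]
0.35 [ 5  7  7  7  4 21 20  2  3  2 34 33 39 41  5  4  4  5  5  3]
0.4 [ 0  1 11 11  1 21 23  2  2 28 33 34 36  1  5  5  4  4  5  3]
0.45 [-100    1    0    2    1   24   24   24    5   27   29   29    0    0
    1    5    4    5    5 -100]
0.5 [-100    0    2    3   24   24   24   24    4    4    2    6    0    3
    3    5    5    0 -100 -100]
0.55 [ -89  -89    0   24   24   24   24   24   24    1    1    1    9    3
    3    1    0 -100 -100 -100]
0.6 [ -89  -88    0   24   24   24   24   24   24   24    1    4   10    1
    1    0 -100 -100 -100 -100]
0.65 [ -89  -89  -88    0   24   24   24   24   24   24    1    1    1 -100
 -100 -100 -100 -100 -100 -100]
```

Run:
```python
from h import *
R=[]
for c in["top","side"]:
    d=np.load(c+"0.npy");C=cloud(c,d)
    q=C[(d>0)&(C[...,2]>.11)&(C[...,0]>.22)&(C[...,0]<.45)&(C[...,1]>.12)&(C[...,1]<.26)]
    q=q[q[:,0]*.63+q[:,1]*-.0<.28+0*q[:,0]] if 0 else q
    print(c,"cup items by z");
    for z in np.arange(.11,.3,.02):
        t=q[(q[:,2]>=z)&(q[:,2]<z+.02)&(q[:,0]<.44)]
        if len(t):print(z.round(2),len(t),t.min(0).round(3),t.max(0).round(3))
    R.append(C[d>0])
C=np.vstack(R);a=-1.212
r=C[:,0]*np.cos(a)+C[:,1]*np.sin(a);t=-C[:,0]*np.sin(a)+C[:,1]*np.cos(a)
print("arm: r, z-range, t-range")
for r0 in np.arange(-.1,.65,.05):
    m=(r>=r0)&(r<r0+.05)&(abs(t)<.15)&(C[:,2]>.12)
    if m.sum()>5:print(r0.round(2),m.sum(),C[m,2].min().round(3),C[m,2].max().round(3),t[m].min().round(3),t[m].max().round(3))
```

```text
top cup items by z
0.11 141 [0.33  0.173 0.11 ] [0.411 0.205 0.13 ]
0.13 152 [0.319 0.169 0.13 ] [0.415 0.212 0.15 ]
0.15 151 [0.308 0.164 0.15 ] [0.42  0.214 0.17 ]
0.17 172 [0.299 0.161 0.17 ] [0.423 0.22  0.19 ]
0.19 231 [0.288 0.156 0.19 ] [0.429 0.231 0.21 ]
0.21 180 [0.277 0.152 0.21 ] [0.432 0.229 0.23 ]
0.23 120 [0.266 0.151 0.23 ] [0.305 0.164 0.25 ]
0.25 139 [0.255 0.148 0.25 ] [0.294 0.161 0.27 ]
0.27 79 [0.255 0.145 0.27 ] [0.285 0.156 0.285]
side cup items by z
0.11 205 [0.33 0.17 0.11] [0.414 0.212 0.13 ]
0.13 202 [0.319 0.168 0.13 ] [0.419 0.218 0.15 ]
0.15 211 [0.31  0.165 0.15 ] [0.423 0.222 0.17 ]
0.17 245 [0.3  0.16 0.17] [0.425 0.231 0.19 ]
0.19 250 [0.29  0.157 0.19 ] [0.43  0.233 0.21 ]
0.21 190 [0.278 0.151 0.21 ] [0.435 0.232 0.23 ]
0.23 150 [0.268 0.151 0.23 ] [0.432 0.165 0.25 ]
0.25 153 [0.256 0.147 0.25 ] [0.296 0.161 0.27 ]
0.27 83 [0.256 0.144 0.27 ] [0.286 0.159 0.284]
arm: r, z-range, t-range
-0.1 12872 0.12 0.456 -0.102 0.15
-0.05 4455 0.12 0.506 -0.085 0.15
0.0 862 0.12 0.342 -0.072 0.087
0.05 239 0.335 0.341 -0.061 0.056
```

>>> apply_moves([
  [0, 0, -4.1, 0, 0, -1, 1],
  [0, 0, -4.1, 0, 0, -1, 1],
  [0, 0, -4.1, 0, 0, -1, 1],
  [0, 0, -4.1, 0, 0, -1, 1],
  [0, 0, -4.1, 0, 0, -1, 1],
  [0, 0, -4.1, 0, 0, -1, 1],
])

```text
clock: 1.3
ee_pos: [0.1759, -0.469, 0.4683]
tool_rot: [3.139, 0.001, 0.931]
contact_force: [0.7, -1.6, 0.4]
grip_width: 0.0855
gripper_force: 0.0
```

>>> apply_moves([
  [3.65, -0.54, 0, 0, 0, 0, 1],
  [3.65, -0.54, 0, 0, 0, 0, 1],
  [3.65, -0.54, 0, 0, 0, 0, 1],
  [3.65, -0.54, 0, 0, 0, 0, 1],
  [3.65, -0.54, 0, 0, 0, 0, 1],
  [3.65, -0.54, 0, 0, 0, 0, 1],
  [3.65, -0.54, 0, 0, 0, 0, 1],
  [3.65, -0.54, 0, 0, 0, 0, 1],
])

```text
clock: 1.97
ee_pos: [0.3172, -0.2085, 0.4658]
tool_rot: [3.141, -0.0, 0.926]
contact_force: [1.9, -1.5, -0.6]
grip_width: 0.0857
gripper_force: 0.0
```

Run:
```python
from h import *
s=arm.state();print({k:np.round(s[k],3).tolist() for k in("clock","joints","ee_pos","tool_rot","contact_force")})
```

```text
{'clock': 1.967, 'joints': [-0.581, 0.05, 0.355, 1.875, 0.0, 1.634], 'ee_pos': [0.317, -0.208, 0.466], 'tool_rot': [3.141, -0.0, 0.926], 'contact_force': [1.877, -1.474, -0.574]}
```

>>> apply_moves([
  [3.8, -1.8, 0, 0, 0, 0, 1],
  [3.8, -1.8, 0, 0, 0, 0, 1],
  [3.8, -1.8, 0, 0, 0, 0, 1],
  [3.8, -1.8, 0, 0, 0, 0, 1],
  [3.8, -1.8, 0, 0, 0, 0, 1],
  [2.9, -2.7, 0, 0, 0, 0, 1],
  [2.9, -2.7, 0, 0, 0, 0, 1],
  [2.9, -2.7, 0, 0, 0, 0, 1],
  [2.9, -2.7, 0, 0, 0, 0, 1],
  [2.9, -2.7, 0, 0, 0, 0, 1],
  [2.9, -2.7, 0, 0, 0, 0, 1],
  [2.9, -2.7, 0, 0, 0, 0, 1],
])

```text
clock: 2.97
ee_pos: [0.3276, 0.2631, 0.4658]
tool_rot: [3.141, -0.001, 0.927]
contact_force: [1.6, 0.3, 0.6]
grip_width: 0.0855
gripper_force: 0.0
```

Run:
```python
from h import *
s=arm.state();print({k:np.round(s[k],3).tolist() for k in("clock","joints","ee_pos","tool_rot","contact_force")})
```

```text
{'clock': 2.967, 'joints': [0.677, 0.138, 0.455, 1.886, -0.0, 2.892], 'ee_pos': [0.328, 0.263, 0.466], 'tool_rot': [3.141, -0.001, 0.927], 'contact_force': [1.566, 0.277, 0.576]}
```

>>> apply_moves([
  [0, 0, 0, 0, 0, -1, 1],
  [0, 0, 0, 0, 0, -1, 1],
  [0, 0, 0, 0, 0, -1, 1],
  [0, 0, 0, 0, 0, -1, 1],
  [0, 0, 0, 0, 0, -1, 1],
  [0, 0, 0, 0, 0, -1, 1],
  [0, 0, 0, 0, 0, -1, 1],
  [0, 0, 0, 0, 0, -1, 1],
  [0, 0, 0, 0, 0, -1, 1],
  [0, 0, 0, 0, 0, -1, 1],
  [0, 0, 0, 0, 0, -1, 1],
  [0, 0, 0, 0, 0, -1, 1],
])

```text
clock: 3.97
ee_pos: [0.3286, 0.2611, 0.4656]
tool_rot: [3.142, 0.0, 2.188]
contact_force: [-0.6, -0.0, 0.5]
grip_width: 0.0851
gripper_force: 0.0
```

>>> apply_moves([
  [0, 0, 1.6, 0, 0, -1, 1],
  [0, 0, 1.6, 0, 0, -1, 1],
  [0, 0, 1.6, 0, 0, -1, 1],
  [0, 0, 1.6, 0, 0, -1, 1],
  [0, 0, 1.6, 0, 0, -1, 1],
  [0, 0, 1.6, 0, 0, -1, 1],
  [0, 0, 1.6, 0, 0, -1, 1],
  [0, 0, 1.6, 0, 0, -1, 1],
  [0, 0, 1.6, 0, 0, -1, 1],
  [0, 0, 1.6, 0, 0, -1, 1],
  [0, 0, 1.6, 0, 0, -1, 1],
  [0, 0, 1.6, 0, 0, -1, 1],
])

```text
clock: 4.97
ee_pos: [0.3285, 0.2611, 0.2729]
tool_rot: [3.142, 0.0, -2.838]
contact_force: [-1.1, 0.2, 0.5]
grip_width: 0.0854
gripper_force: 0.0
```

>>> apply_moves([
  [0, 0, 0, 0, 0, -1, 1],
  [0, 0, 0, 0, 0, -1, 1],
  [0, 0, 0, 0, 0, -1, 1],
  [0, 0, 0, 0, 0, -1, 1],
  [0, 0, 0, 0, 0, -1, 1],
  [0, 0, 0, 0, 0, -1, 1],
  [0, 0, 0, 0, 0, -1, 1],
  [0, 0, 0, 0, 0, -1, 1],
  [0, 0, 0, 0, 0, -1, 1],
  [0, 0, 0, 0, 0, -1, 1],
  [0, 0, 0, 0, 0, -1, 1],
  [0, 0, 0, 0, 0, -1, 1],
])

```text
clock: 5.97
ee_pos: [0.3285, 0.2612, 0.2736]
tool_rot: [-3.142, 0.0, -1.582]
contact_force: [-0.6, -0.5, -0.4]
grip_width: 0.0856
gripper_force: 0.0
```

Run:
```python
from h import *
s=arm.state();print({k:np.round(s[k],4).tolist() for k in("clock","joints","ee_pos","tool_rot","contact_force","moment")})
im,d=arm.read_camera("side");save("side1.png",im)
```

```text
{'clock': 5.9667, 'joints': [0.6716, 0.0437, -0.1513, 1.3757, 0.0, -0.8883], 'ee_pos': [0.3285, 0.2612, 0.2736], 'tool_rot': [-3.1415, 0.0001, -1.5817], 'contact_force': [-0.6146, -0.4508, -0.3635], 'moment': [0.0283, 0.0469, 0.0594]}
```

View pics/side1.png

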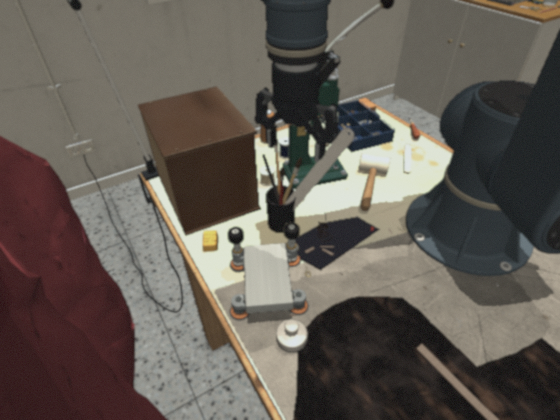

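>>> apply_moves([
  [0, 0, 0, 0, 0, -1, 1],
  [0, 0, 0, 0, 0, -1, 1],
  [0, 0, 0, 0, 0, -1, 1],
  [0, 0, 0, 0, 0, -1, 1],
  [0, 0, 0, 0, 0, -1, 1],
  [0, 0, 0, 0, 0, -1, 1],
  [0, 0, 0, 0, 0, -1, 1],
  [0, 0, 0, 0, 0, -1, 1],
  [0, 0, 0, 0, 0, -1, 1],
  [0, 0, 0, 0, 0, -1, 1],
  [0, 0, 0, 0, 0, -1, 1],
  [0, 0, 0, 0, 0, -1, 1],
])

```text
clock: 7.02
ee_pos: [0.3286, 0.2611, 0.2736]
tool_rot: [-3.142, -0.0, -0.328]
contact_force: [-0.2, 0.3, 0.4]
grip_width: 0.0853
gripper_force: 0.0
```

>>> apply_moves([
  [-0.5, -0.8, 1.5, 0, 0, 0, 1],
  [-0.51, -0.79, 2.0, 0, 0, 0, 1],
  [0, 0, 3, 0, 0, 0, 1],
  [0, 0, 3, 0, 0, 0, 1],
  [0, 0, 3, 0, 0, 0, 1],
  [0, 0, 3, 0, 0, 0, 1],
  [0, 0, 0, 0, 0, 0, 1],
  [0, 0, 0, 0, 0, 0, 1],
])

```text
clock: 7.68
ee_pos: [0.3235, 0.2789, 0.1185]
tool_rot: [3.14, 0.001, -0.332]
contact_force: [-0.0, -0.1, 0.3]
grip_width: 0.0856
gripper_force: 0.0
```

```bash
cat >> h.py <<'E'
def st():
    s=arm.state();print({k:np.round(s[k],4).tolist() for k in("clock","joints","ee_pos","tool_rot","contact_force","moment","grip_width","gripper_force")})
E
python3 - <<'E'
from h import *
st()
out=[]
for c in["side","top"]:
    im,d=arm.read_camera(c);out.append(cv2.resize(im[150:300,180:370] if c=="side" else im[140:290,170:360],None,fx=2.1,fy=2.1,interpolation=cv2.INTER_CUBIC))
save("c1.png",np.hstack(out))
E
```

```text
{'clock': 7.6833, 'joints': [0.7115, 0.1325, -0.4544, 0.9862, -0.0, -2.0982], 'ee_pos': [0.3235, 0.2789, 0.1185], 'tool_rot': [3.1395, 0.0012, -0.3319], 'contact_force': [-0.0124, -0.1218, 0.3382], 'moment': [-0.0423, 0.0305, 0.0096], 'grip_width': 0.0856, 'gripper_force': 0.0}
```

View pics/c1.png

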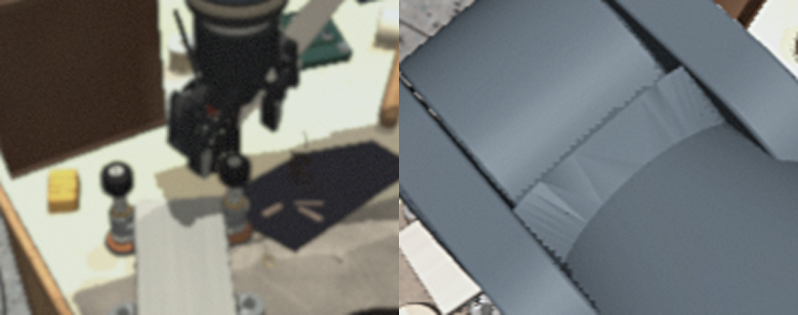

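The right knob is between the open fingers, with one finger at crop (200,150) and the other at (270,110). Descending and closing gently to about 36 mm.

>>> apply_moves([
  [0.05, -0.05, 1.5, 0, 0, 0, 1],
  [0, 0, 1.5, 0, 0, 0, 0.5],
  [0, 0, 0, 0, 0, 0, 0],
  [0, 0, 0, 0, 0, 0, -0.1],
  [0, 0, 0, 0, 0, 0, -0.15],
  [0, 0, 0, 0, 0, 0, -0.15],
  [0, 0, 0, 0, 0, 0, -0.15],
])

```text
clock: 8.37
ee_pos: [0.3253, 0.2802, 0.0896]
tool_rot: [-3.14, -0.001, -0.33]
contact_force: [0.3, -0.4, -0.5]
grip_width: 0.0364
gripper_force: 0.0
```

```bash
python3 -c "
from h import *
st()"
```

```text
{'clock': 8.3667, 'joints': [0.7111, 0.161, -0.5012, 0.9072, -0.0, -2.1002], 'ee_pos': [0.3253, 0.2802, 0.0896], 'tool_rot': [-3.1404, -0.0007, -0.3303], 'contact_force': [0.3198, -0.3687, -0.5324], 'moment': [0.007, 0.0101, 0.0325], 'grip_width': 0.0364, 'gripper_force': 0.0}
```

>>> apply_moves([
  [0, 0, 0, 0, 0, 0, -0.2],
  [0, 0, 0, 0, 0, 0, -0.2],
  [0, 0, 0, 0, 0, 0, -0.2],
])

```text
clock: 8.62
ee_pos: [0.3249, 0.2798, 0.0888]
tool_rot: [-3.141, -0.0, -0.33]
contact_force: [-0.3, -0.3, -0.0]
grip_width: 0.034
gripper_force: 0.0
```

>>> apply_moves([
  [0, 0, 0, 0, 0, 0, -0.23],
  [0, 0, 0, 0, 0, 0, -0.23],
  [0, 0, 0, 0, 0, 0, -0.23],
])

```text
clock: 8.87
ee_pos: [0.3248, 0.2798, 0.0886]
tool_rot: [3.142, 0.0, -0.33]
contact_force: [0.4, -0.8, -0.5]
grip_width: 0.0324
gripper_force: 0.0
```

>>> apply_moves([
  [0, 0, 0, 0, 0, 0, -0.3],
  [0, 0, 0, 0, 0, 0, -0.4],
  [0, 0, 0, 0, 0, 0, -0.4],
])

```text
clock: 9.12
ee_pos: [0.3249, 0.2798, 0.0887]
tool_rot: [-3.141, -0.0, -0.33]
contact_force: [-0.9, -1.2, 5.1]
grip_width: 0.0305
gripper_force: 58.8
```

>>> apply_moves([
  [0, 0, 0, 0, 0, 0.5, -0.4],
  [0, 0, 0, 0, 0, 1, -0.4],
  [0, 0, 0, 0, 0, 1, -0.4],
  [0, 0, 0, 0, 0, 1, -0.4],
])

```text
clock: 9.45
ee_pos: [0.3246, 0.2795, 0.0884]
tool_rot: [3.141, -0.0, -0.702]
contact_force: [0.5, -1.2, 1.5]
grip_width: 0.0305
gripper_force: 59.2
```

```bash
python3 -c "
from h import *
st()"
```

```text
{'clock': 9.45, 'joints': [0.711, 0.1621, -0.503, 0.9063, -0.0001, -1.7287], 'ee_pos': [0.3246, 0.2795, 0.0884], 'tool_rot': [3.1409, -0.0, -0.7019], 'contact_force': [0.4709, -1.1924, 1.4818], 'moment': [-0.4003, 0.3153, 0.0954], 'grip_width': 0.0305, 'gripper_force': 59.1878}
```

>>> apply_moves([
  [0, 0, 0, 0, 0, 1, -0.4],
  [0, 0, 0, 0, 0, 1, -0.4],
  [0, 0, 0, 0, 0, 1, -0.4],
  [0, 0, 0, 0, 0, 1, -0.4],
  [0, 0, 0, 0, 0, 1, -0.4],
  [0, 0, 0, 0, 0, 1, -0.4],
  [0, 0, 0, 0, 0, 1, -0.4],
  [0, 0, 0, 0, 0, 1, -0.4],
])

```text
clock: 10.12
ee_pos: [0.3238, 0.2795, 0.0879]
tool_rot: [3.139, -0.0, -1.539]
contact_force: [-2.0, 1.6, -7.1]
grip_width: 0.0308
gripper_force: 59.7
```

```bash
python3 -c "
from h import *
st()"
```

```text
{'clock': 10.1167, 'joints': [0.7112, 0.1628, -0.5038, 0.9063, 0.0012, -0.8909], 'ee_pos': [0.3238, 0.2795, 0.0879], 'tool_rot': [3.1392, -0.0004, -1.5395], 'contact_force': [-1.9936, 1.6464, -7.0973], 'moment': [0.4674, 1.4659, 0.0763], 'grip_width': 0.0308, 'gripper_force': 59.7132}
```

>>> apply_moves([
  [0, 0, 0.05, 0, 0, 0, -0.4],
  [0, 0, 0.05, 0, 0, 0, -0.4],
  [0, 0, 0, 0, 0, 0, -0.4],
])

```text
clock: 10.37
ee_pos: [0.3241, 0.2794, 0.0874]
tool_rot: [3.14, -0.0, -1.53]
contact_force: [-6.1, -2.6, 4.6]
grip_width: 0.0302
gripper_force: 61.1
```

```bash
python3 -c "
from h import *
st()"
```

```text
{'clock': 10.3667, 'joints': [0.7111, 0.1631, -0.5048, 0.9044, 0.0006, -0.9003], 'ee_pos': [0.3241, 0.2794, 0.0874], 'tool_rot': [3.1401, -0.0004, -1.5302], 'contact_force': [-6.1459, -2.5712, 4.5838], 'moment': [-0.3663, 2.3829, -0.0188], 'grip_width': 0.0302, 'gripper_force': 61.0557}
```

>>> apply_moves([
  [0, 0, -0.02, 0, 0, 0, -0.15],
  [0, 0, 0, 0, 0, 0, -0.15],
  [0, 0, 0, 0, 0, 0, -0.4],
  [0, 0, 0, 0, 0, 0, -0.4],
  [0, 0, 0, 0, 0, 0, -0.4],
])

```text
clock: 10.78
ee_pos: [0.3251, 0.2799, 0.0883]
tool_rot: [-3.141, 0.0, -1.533]
contact_force: [-2.4, -2.0, 8.8]
grip_width: 0.0301
gripper_force: 58.5
```

>>> apply_moves([
  [0, 0, 0, 0, 0, 0.5, -0.4],
  [0, 0, 0, 0, 0, 1, -0.4],
  [0, 0, 0, 0, 0, 1, -0.4],
  [0, 0, 0, 0, 0, 1, -0.4],
  [0, 0, 0, 0, 0, 1, -0.4],
  [0, 0, 0, 0, 0, 1, -0.4],
  [0, 0, 0, 0, 0, 1, -0.4],
])

```text
clock: 11.37
ee_pos: [0.325, 0.2803, 0.0882]
tool_rot: [3.141, 0.001, -2.219]
contact_force: [-1.9, 1.0, 5.1]
grip_width: 0.0303
gripper_force: 58.8
```

```bash
python3 -c "
from h import *
st()"
```

```text
{'clock': 11.3667, 'joints': [0.7111, 0.1625, -0.5033, 0.904, 0.0007, -0.2118], 'ee_pos': [0.325, 0.2803, 0.0882], 'tool_rot': [3.1412, 0.0012, -2.2186], 'contact_force': [-1.9005, 0.987, 5.0954], 'moment': [0.526, 1.0344, 0.0925], 'grip_width': 0.0303, 'gripper_force': 58.841}
```

>>> apply_moves([
  [0, 0, 0, 0, 0, 1, -0.4],
  [0, 0, 0, 0, 0, 1, -0.4],
  [0, 0, 0, 0, 0, 1, -0.4],
  [0, 0, 0, 0, 0, 1, -0.4],
  [0, 0, 0, 0, 0, 1, -0.4],
  [0, 0, 0, 0, 0, 1, -0.4],
  [0, 0, 0, 0, 0, 0, -0.4],
])

```text
clock: 11.95
ee_pos: [0.3251, 0.2805, 0.0881]
tool_rot: [3.14, 0.001, -2.847]
contact_force: [-1.4, 3.7, 0.6]
grip_width: 0.0305
gripper_force: 59.2
```

```bash
python3 -c "
from h import *
st()"
```

```text
{'clock': 11.95, 'joints': [0.7113, 0.1627, -0.5032, 0.9035, 0.0009, 0.4168], 'ee_pos': [0.3251, 0.2805, 0.0881], 'tool_rot': [3.1402, 0.0008, -2.8471], 'contact_force': [-1.4289, 3.7212, 0.5877], 'moment': [1.2109, 0.6957, 0.0033], 'grip_width': 0.0305, 'gripper_force': 59.1858}
```

>>> apply_moves([
  [0, 0, 0, 0, 0, 0, 0.3],
  [0, 0, 0, 0, 0, 0, 1],
  [0, 0, -2.2, 0, 0, 0, 1],
  [0, 0, -2.3, 0, 0, 0, 1],
  [-3.65, 1.12, 0, 0, 0, 0, 1],
  [-3.65, 1.12, 0, 0, 0, 0, 1],
  [-3.64, 1.13, 0, 0, 0, 0, 1],
  [0, 0, 0, 0, 0, -1, 1],
  [0, 0, 0, 0, 0, -1, 1],
  [0, 0, 0, 0, 0, -1, 1],
  [0, 0, 0, 0, 0, -1, 1],
  [0, 0, 0, 0, 0, -1, 1],
])

```text
clock: 12.95
ee_pos: [0.4196, 0.3439, 0.1325]
tool_rot: [-3.141, -0.001, -2.312]
contact_force: [0.1, -0.4, -0.4]
grip_width: 0.0854
gripper_force: 0.0
```

>>> apply_moves([
  [0, 0, 0, 0, 0, -1, 1],
  [0, 0, 0, 0, 0, -1, 1],
  [0, 0, 0, 0, 0, -1, 1],
  [0, 0, 0, 0, 0, -1, 1],
  [0, 0, 0, 0, 0, -1, 1],
  [0, 0, 0, 0, 0, -1, 1],
  [0, 0, 0, 0, 0, -1, 1],
  [0, 0, 0, 0, 0, -1, 1],
  [0, 0, 0, 0, 0, -1, 1],
  [0, 0, 0, 0, 0, -1, 1],
  [0, 0, 0, 0, 0, -1, 1],
  [0, 0, 0, 0, 0, -1, 1],
])

```text
clock: 13.95
ee_pos: [0.4196, 0.3439, 0.1327]
tool_rot: [3.141, -0.001, -1.055]
contact_force: [0.5, -0.2, 0.9]
grip_width: 0.0857
gripper_force: 0.0
```

>>> apply_moves([
  [0, 0, 0, 0, 0, -1, 1],
  [0, 0, 0, 0, 0, -1, 1],
  [0, 0, 0, 0, 0, -1, 1],
  [0, 0, 0, 0, 0, -1, 1],
  [0, 0, 0, 0, 0, -1, 1],
  [0, 0, 0, 0, 0, -1, 1],
  [0, 0, 0, 0, 0, 0, 1],
])

```text
clock: 14.53
ee_pos: [0.4196, 0.3439, 0.1327]
tool_rot: [3.141, -0.0, -0.427]
contact_force: [0.3, 0.5, 0.2]
grip_width: 0.0853
gripper_force: 0.0
```

```bash
python3 -c "
from h import *
st()"
```

```text
{'clock': 14.5333, 'joints': [0.6868, 0.3438, -0.1399, 1.0874, -0.0005, -2.0277], 'ee_pos': [0.4196, 0.3439, 0.1327], 'tool_rot': [3.1411, -0.0004, -0.427], 'contact_force': [0.2651, 0.4941, 0.2272], 'moment': [-0.0152, 0.0334, -0.0051], 'grip_width': 0.0853, 'gripper_force': 0.0}
```

>>> apply_moves([
  [0, 0, 2.2, 0, 0, 0, 1],
  [0, 0, 2.25, 0, 0, 0, 0.5],
  [0, 0, 0, 0, 0, 0, 0],
  [0, 0, 0, 0, 0, 0, -0.1],
  [0, 0, 0, 0, 0, 0, -0.17],
  [0, 0, 0, 0, 0, 0, -0.17],
  [0, 0, 0, 0, 0, 0, -0.17],
])

```text
clock: 15.12
ee_pos: [0.4202, 0.3448, 0.0896]
tool_rot: [-3.14, -0.001, -0.435]
contact_force: [0.9, 2.1, 1.5]
grip_width: 0.0349
gripper_force: 1.2
```

>>> apply_moves([
  [0, 0, 0, 0, 0, 0, -0.22],
  [0, 0, 0, 0, 0, 0, -0.22],
  [0, 0, 0, 0, 0, 0, -0.22],
])

```text
clock: 15.37
ee_pos: [0.4206, 0.3453, 0.0897]
tool_rot: [-3.138, -0.001, -0.435]
contact_force: [2.6, 5.3, 3.0]
grip_width: 0.0336
gripper_force: 2.7
```

>>> apply_moves([
  [0, -0.12, 0.08, 0, 0, 0, -0.18],
  [0, 0, 0, 0, 0, 0, -0.22],
  [0, 0, 0, 0, 0, 0, -0.22],
])

```text
clock: 15.62
ee_pos: [0.4204, 0.3456, 0.0879]
tool_rot: [-3.141, -0.0, -0.435]
contact_force: [0.7, 3.4, 2.7]
grip_width: 0.0333
gripper_force: 1.7
```

>>> apply_moves([
  [0, 0, 0, 0, 0, 0, -0.23],
  [0, 0, 0, 0, 0, 0, -0.23],
  [0, 0, 0, 0, 0, 0, -0.23],
])

```text
clock: 15.87
ee_pos: [0.4204, 0.3456, 0.0878]
tool_rot: [-3.14, -0.0, -0.435]
contact_force: [2.5, 3.9, 2.7]
grip_width: 0.0325
gripper_force: 2.7
```

>>> apply_moves([
  [0, -0.05, 0, 0, 0, 0, -0.3],
  [0, 0, 0, 0, 0, 0, -0.4],
  [0, 0, 0, 0, 0, 0, -0.4],
  [0, 0, 0, 0, 0, 0, -0.4],
])

```text
clock: 16.2
ee_pos: [0.4207, 0.3461, 0.0881]
tool_rot: [-3.14, -0.001, -0.435]
contact_force: [1.9, 3.1, 7.2]
grip_width: 0.0304
gripper_force: 58.6
```

>>> apply_moves([
  [0, 0, 0, 0, 0, 0.5, -0.4],
  [0, 0, 0.013, 0, 0, 1, -0.4],
  [0, 0, 0.013, 0, 0, 1, -0.4],
  [0, 0, 0.013, 0, 0, 1, -0.4],
  [0, 0, 0.013, 0, 0, 1, -0.4],
  [0, 0, 0.013, 0, 0, 1, -0.4],
])

```text
clock: 16.7
ee_pos: [0.4206, 0.3462, 0.0878]
tool_rot: [-3.14, 0.001, -1.016]
contact_force: [-1.0, 3.4, 16.7]
grip_width: 0.0304
gripper_force: 59.4
```

```bash
python3 -c "
from h import *
st()"
```

```text
{'clock': 16.7, 'joints': [0.6885, 0.3797, -0.2081, 0.9813, 0.0005, -1.4372], 'ee_pos': [0.4206, 0.3462, 0.0878], 'tool_rot': [-3.14, 0.0007, -1.0158], 'contact_force': [-1.0339, 3.4123, 16.6707], 'moment': [0.3785, 0.6214, 0.0709], 'grip_width': 0.0304, 'gripper_force': 59.4129}
```

>>> apply_moves([
  [0, 0, -0.1, 0, 0, 0, -0.4],
  [0, 0, 0, 0, 0, 1, -0.4],
  [0, 0, 0, 0, 0, 1, -0.4],
  [0, 0, 0, 0, 0, 1, -0.4],
  [0, 0, 0, 0, 0, 1, -0.4],
  [0, 0, 0, 0, 0, 1, -0.4],
  [0, 0, 0, 0, 0, 1, -0.4],
])

```text
clock: 17.28
ee_pos: [0.42, 0.3457, 0.0879]
tool_rot: [3.141, 0.0, -1.644]
contact_force: [-0.1, 2.4, 5.5]
grip_width: 0.0304
gripper_force: 60.8
```

>>> apply_moves([
  [0, 0, 0, 0, 0, 1, -0.4],
  [0, 0, 0, 0, 0, 1, -0.4],
  [0, 0, 0, 0, 0, 1, -0.4],
  [0, 0, 0, 0, 0, 1, -0.4],
  [0, 0, 0, 0, 0, 1, -0.4],
  [0, 0, 0, 0, 0, 1, -0.4],
])

```text
clock: 17.78
ee_pos: [0.4198, 0.3454, 0.0879]
tool_rot: [3.141, -0.001, -2.273]
contact_force: [-0.8, 0.9, 5.7]
grip_width: 0.0303
gripper_force: 60.9
```

```bash
python3 -c "
from h import *
st()"
```

```text
{'clock': 17.7833, 'joints': [0.6884, 0.3796, -0.208, 0.984, 0.0002, -0.1806], 'ee_pos': [0.4198, 0.3454, 0.0879], 'tool_rot': [3.1412, -0.0008, -2.2726], 'contact_force': [-0.8021, 0.8978, 5.7283], 'moment': [0.2364, 0.5583, 0.1226], 'grip_width': 0.0303, 'gripper_force': 60.8711}
```

>>> apply_moves([
  [0, 0, 0, 0, 0, 1, -0.4],
  [0, 0, 0, 0, 0, 1, -0.4],
  [0, 0, 0, 0, 0, 1, -0.4],
  [0, 0, 0, 0, 0, 1, -0.4],
  [0, 0, 0, 0, 0, 1, -0.4],
  [0, 0, 0, 0, 0, 1, -0.4],
  [0, 0, 0, 0, 0, 1, -0.4],
  [0, 0, 0, 0, 0, 0, -0.4],
])

```text
clock: 18.45
ee_pos: [0.4196, 0.3454, 0.0878]
tool_rot: [-3.141, -0.001, -3.008]
contact_force: [-2.4, 1.7, 5.2]
grip_width: 0.0305
gripper_force: 61.0
```

```bash
python3 -c "
from h import *
st()"
```

```text
{'clock': 18.45, 'joints': [0.6885, 0.3796, -0.2082, 0.9841, 0.0005, 0.5545], 'ee_pos': [0.4196, 0.3454, 0.0878], 'tool_rot': [-3.1415, -0.0012, -3.0076], 'contact_force': [-2.3601, 1.7181, 5.1977], 'moment': [0.3252, 0.6828, -0.1066], 'grip_width': 0.0305, 'gripper_force': 60.9509}
```

>>> apply_moves([
  [0, 0, 0, 0, 0, 0, 0.3],
  [0, 0, 0, 0, 0, 0, 0.5],
  [0, 0, -2.5, 0, 0, 0, 0.5],
  [0, 0, -2.5, 0, 0, 0, -0.2],
  [3.0, -0.4, 0, 0, 0, 0, -1],
  [3.0, -0.4, 0, 0, 0, 0, -1],
  [0, 0, 2.5, 0, 0, 0, -1],
  [0, 0, 2.5, 0, 0, 0, -1],
  [0, 0, 0.7, 0, 0, 0, -1],
  [0, 0, 0.1, 0, 0, 0, -1],
  [0, 0, 0, 0, 0, 0, -1],
])

```text
clock: 19.37
ee_pos: [0.3619, 0.3291, 0.0799]
tool_rot: [-3.141, -0.001, -3.0]
contact_force: [0.2, 0.0, 0.1]
grip_width: 0.0002
gripper_force: 0.0
```

>>> apply_moves([
  [0, 0, 0.07, 0, 0, 0, -1],
  [0, 0, 0.07, 0, 0, 0, -1],
  [0, 0, 0.06, 0, 0, 0, -1],
  [0, 0, 0, 0, 0, 0, -1],
])

```text
clock: 19.7
ee_pos: [0.3623, 0.3295, 0.0782]
tool_rot: [3.141, 0.001, -3.001]
contact_force: [0.5, 0.2, 1.7]
grip_width: -0.0001
gripper_force: 0.7
```

>>> apply_moves([
  [0, 0, 0.04, 0, 0, 0, -1],
  [0, 0, 0, 0, 0, 0, -1],
  [0, 0, 0, 0, 0, 0, -1],
])

```text
clock: 19.95
ee_pos: [0.3623, 0.3295, 0.078]
tool_rot: [3.141, 0.001, -3.001]
contact_force: [0.2, -2.4, 6.8]
grip_width: 0.0003
gripper_force: 3.7
```

>>> apply_moves([
  [0, 0, -1.5, 0, 0, 0, -1],
  [1.82, 3.58, 0, 0, 0, 0, -1],
  [1.82, 3.58, 0, 0, 0, 0, -1],
  [1.82, 3.58, 0, 0, 0, 0, -1],
  [0, 0, 0.6, 0, 0, 0, -1],
  [0, 0, 0.5, 0, 0, 0, -1],
  [0, 0, 0, 0, 0, 0, -1],
])

```text
clock: 20.53
ee_pos: [0.2924, 0.4273, 0.0804]
tool_rot: [-3.14, -0.001, -3.0]
contact_force: [0.9, -0.3, -1.0]
grip_width: 0.0002
gripper_force: 0.0
```

>>> apply_moves([
  [0, 0, 0.1, 0, 0, 0, -1],
  [0, 0, 0.1, 0, 0, 0, -1],
  [0, 0, 0.05, 0, 0, 0, -1],
  [0, 0, 0, 0, 0, 0, -1],
])

```text
clock: 20.87
ee_pos: [0.2933, 0.4275, 0.079]
tool_rot: [3.142, 0.0, -3.002]
contact_force: [0.2, 0.6, 0.2]
grip_width: 0.0
gripper_force: 0.0
```

>>> apply_moves([
  [0, 0, 0.05, 0, 0, 0, -1],
  [0, 0, 0.05, 0, 0, 0, -1],
  [0, 0, 0, 0, 0, 0, -1],
  [0, 0, 0, 0, 0, 0, -1],
])

```text
clock: 21.2
ee_pos: [0.2928, 0.4279, 0.0779]
tool_rot: [-3.142, -0.0, -3.001]
contact_force: [-0.4, 0.0, -0.8]
grip_width: 0.0002
gripper_force: 0.0
```

>>> apply_moves([
  [0, 0, 0.04, 0, 0, 0, -1],
  [0, 0, 0.04, 0, 0, 0, -1],
  [0, 0, 0, 0, 0, 0, -1],
  [0, 0, 0, 0, 0, 0, -1],
])

```text
clock: 21.53
ee_pos: [0.2928, 0.4281, 0.0774]
tool_rot: [3.141, 0.0, -3.0]
contact_force: [-0.8, -1.0, 3.3]
grip_width: -0.0002
gripper_force: 2.3
```

>>> apply_moves([
  [0, 0, -2.7, 0, 0, 0, -1],
  [0, 0, -2.8, 0, 0, 0, -1],
  [-2.86, -2.48, 0, 0, 0, 0, -1],
  [-2.86, -2.48, 0, 0, 0, 0, -1],
  [-2.86, -2.48, 0, 0, 0, 0, -1],
  [-2.86, -2.48, 0, 0, 0, 0, -1],
  [0, 0, 0.7, 0, 0, 0, -1],
  [0, 0, 0.5, 0, 0, 0, -1],
  [0, 0, 0, 0, 0, 0, -1],
  [0, 0, 0, 0, 0, 0, -1],
])

```text
clock: 22.37
ee_pos: [0.419, 0.3461, 0.1198]
tool_rot: [-3.141, -0.001, -3.0]
contact_force: [0.1, 0.0, -0.3]
grip_width: -0.0
gripper_force: 0.0
```

Run:
```python
from h import *
st()
im,d=arm.read_camera("side");C=cloud("side",d);z=C[...,2]
save("side2.png",im)
ok=(d>0)&(z>.055)&(z<.08)&(np.hypot(C[...,0]-.325,C[...,1]-.375)<.06);q=C[ok]
for _ in range(3):
    A=np.c_[q[:,:2]-[.3385,.3624],np.ones(len(q))];k=np.linalg.lstsq(A,q[:,2],rcond=None)[0];q=q[abs(A@k-q[:,2])<.004]
X=np.array([.567,-.8237]);Y=np.array([.8237,.567])
print("slopes x,y:",k[:2]@X,k[:2]@Y,k[2],len(q))
d=np.load("side0.npy");C=cloud("side",d);z=C[...,2]
ok=(d>0)&(z>.055)&(z<.08)&(np.hypot(C[...,0]-.325,C[...,1]-.375)<.06);q=C[ok]
for _ in range(3):
    A=np.c_[q[:,:2]-[.3385,.3624],np.ones(len(q))];k=np.linalg.lstsq(A,q[:,2],rcond=None)[0];q=q[abs(A@k-q[:,2])<.004]
print("before:",k[:2]@X,k[:2]@Y,k[2],len(q))
```

```text
{'clock': 22.3667, 'joints': [0.6904, 0.355, -0.1579, 1.059, 0.0002, 0.5484], 'ee_pos': [0.419, 0.3461, 0.1198], 'tool_rot': [-3.1412, -0.0011, -2.9996], 'contact_force': [0.1259, 0.0204, -0.308], 'moment': [0.0118, -0.0097, 0.054], 'grip_width': -0.0, 'gripper_force': 0.0}
slopes x,y: 0.007257649373367729 0.0049515521208534485 0.06805378962214635 1968
before: -0.020659078694754196 0.003942467148833452 0.0664910722267586 1918
```

>>> apply_moves([
  [0, 0, 0.1, 0, 0, 0, -1],
  [0, 0, 0.1, 0, 0, 0, -1],
  [0, 0, 0.05, 0, 0, 0, -1],
  [0, 0, 0, 0, 0, 0, -1],
  [0, 0, 0, 0, 0, 0, -1],
])

```text
clock: 22.83
ee_pos: [0.4199, 0.346, 0.1177]
tool_rot: [3.142, 0.0, -3.0]
contact_force: [-0.1, 0.0, -0.5]
grip_width: -0.0001
gripper_force: 0.0
```

>>> apply_moves([
  [0, 0, 0.05, 0, 0, 0, -1],
  [0, 0, 0, 0, 0, 0, -1],
])

```text
clock: 23.0
ee_pos: [0.42, 0.3458, 0.1171]
tool_rot: [-3.142, -0.0, -3.001]
contact_force: [0.6, -0.1, 0.2]
grip_width: 0.0
gripper_force: 0.0
```

>>> apply_moves([
  [0, 0, 0.05, 0, 0, 0, -1],
  [0, 0, 0, 0, 0, 0, -1],
])

```text
clock: 23.17
ee_pos: [0.42, 0.3458, 0.1166]
tool_rot: [-3.142, -0.0, -3.001]
contact_force: [0.1, 0.8, -0.2]
grip_width: 0.0002
gripper_force: 0.0
```

>>> apply_moves([
  [0, 0, 0.05, 0, 0, 0, -1],
  [0, 0, 0, 0, 0, 0, -1],
])

```text
clock: 23.33
ee_pos: [0.4201, 0.3459, 0.1162]
tool_rot: [3.142, 0.0, -3.001]
contact_force: [-0.6, 0.2, 2.0]
grip_width: 0.0002
gripper_force: 0.5
```

>>> apply_moves([
  [0, 0, 0.04, 0, 0, 0, -1],
  [0, 0, 0, 0, 0, 0, -1],
])

```text
clock: 23.5
ee_pos: [0.4201, 0.3459, 0.1161]
tool_rot: [3.141, 0.0, -3.001]
contact_force: [-0.9, -0.3, 4.8]
grip_width: 0.0001
gripper_force: 2.8
```

>>> apply_moves([
  [0, 0, 0.04, 0, 0, 0, -1],
  [0, 0, 0, 0, 0, 0, -1],
])

```text
clock: 23.67
ee_pos: [0.4202, 0.346, 0.1159]
tool_rot: [3.141, 0.001, -3.001]
contact_force: [-1.4, -1.4, 10.4]
grip_width: -0.0001
gripper_force: 5.1
```

>>> apply_moves([
  [0, 0, 0.04, 0, 0, 0, -1],
  [0, 0, 0, 0, 0, 0, -1],
])

```text
clock: 23.83
ee_pos: [0.4203, 0.346, 0.1159]
tool_rot: [3.141, 0.001, -3.001]
contact_force: [-3.1, -2.3, 14.5]
grip_width: 0.0
gripper_force: 7.4
```

>>> apply_moves([
  [0, 0, -1.2, 0, 0, 0, -1],
  [3.45, -1.72, 0, 0, 0, 0, -1],
  [3.45, -1.72, 0, 0, 0, 0, -1],
  [3.44, -1.72, 0, 0, 0, 0, -1],
  [0, 0, 0.6, 0, 0, 0, -1],
  [0, 0, 0.2, 0, 0, 0, -1],
  [0, 0, 0.1, 0, 0, 0, -1],
  [0, 0, 0, 0, 0, 0, -1],
])

```text
clock: 24.5
ee_pos: [0.3257, 0.2808, 0.118]
tool_rot: [3.141, 0.0, -3.001]
contact_force: [0.4, 0.2, -0.3]
grip_width: 0.0004
gripper_force: 0.0
```

>>> apply_moves([
  [0, 0, 0.05, 0, 0, 0, -1],
  [0, 0, 0, 0, 0, 0, -1],
])

```text
clock: 24.67
ee_pos: [0.3255, 0.2806, 0.1174]
tool_rot: [-3.142, 0.0, -3.001]
contact_force: [0.4, -0.4, -0.0]
grip_width: -0.0003
gripper_force: 0.0
```

>>> apply_moves([
  [0, 0, 0.05, 0, 0, 0, -1],
  [0, 0, 0, 0, 0, 0, -1],
])

```text
clock: 24.83
ee_pos: [0.3251, 0.2803, 0.1168]
tool_rot: [-3.141, -0.0, -3.001]
contact_force: [0.5, 0.8, 0.7]
grip_width: -0.0001
gripper_force: 0.0
```

>>> apply_moves([
  [0, 0, 0.04, 0, 0, 0, -1],
  [0, 0, 0, 0, 0, 0, -1],
])

```text
clock: 25.0
ee_pos: [0.3249, 0.2803, 0.1165]
tool_rot: [-3.142, -0.0, -3.001]
contact_force: [-0.5, -0.5, 0.3]
grip_width: -0.0003
gripper_force: 0.0
```

>>> apply_moves([
  [0, 0, 0.04, 0, 0, 0, -1],
  [0, 0, 0, 0, 0, 0, -1],
])

```text
clock: 25.17
ee_pos: [0.3249, 0.2802, 0.1162]
tool_rot: [-3.141, 0.0, -3.001]
contact_force: [-0.8, 0.1, 1.4]
grip_width: -0.0002
gripper_force: 0.9
```

>>> apply_moves([
  [0, 0, 0.04, 0, 0, 0, -1],
  [0, 0, 0, 0, 0, 0, -1],
])

```text
clock: 25.33
ee_pos: [0.3249, 0.28, 0.1159]
tool_rot: [-3.141, 0.0, -3.001]
contact_force: [-1.0, -2.8, 5.4]
grip_width: 0.0
gripper_force: 2.6
```

>>> apply_moves([
  [0, 0, 0.04, 0, 0, 0, -1],
  [0, 0, 0, 0, 0, 0, -1],
])

```text
clock: 25.5
ee_pos: [0.3249, 0.28, 0.1155]
tool_rot: [-3.141, 0.0, -3.001]
contact_force: [-1.2, -2.4, 6.9]
grip_width: 0.0005
gripper_force: 3.1
```

>>> apply_moves([
  [0, 0, 0.04, 0, 0, 0, -1],
  [0, 0, 0, 0, 0, 0, -1],
])

```text
clock: 25.67
ee_pos: [0.3249, 0.2799, 0.1151]
tool_rot: [-3.141, 0.0, -3.001]
contact_force: [-0.0, -3.6, 6.5]
grip_width: -0.0
gripper_force: 3.3
```

>>> apply_moves([
  [0, 0, 0.04, 0, 0, 0, -1],
  [0, 0, 0, 0, 0, 0, -1],
])

```text
clock: 25.83
ee_pos: [0.3249, 0.2798, 0.1148]
tool_rot: [-3.141, 0.0, -3.001]
contact_force: [-1.1, -5.7, 10.7]
grip_width: -0.0002
gripper_force: 4.9
```

>>> apply_moves([
  [0, 0, 0.04, 0, 0, 0, -1],
  [0, 0, 0, 0, 0, 0, -1],
])

```text
clock: 26.0
ee_pos: [0.325, 0.2798, 0.1146]
tool_rot: [-3.141, 0.001, -3.001]
contact_force: [-2.9, -7.6, 15.5]
grip_width: -0.0001
gripper_force: 7.6
```

>>> apply_moves([
  [0, 0, -3.0, 0, 0, 0, 0.4],
  [0, 0, 0, 0, 0, 0, 0.4],
  [0, 0, 0, 0, 0, 0, 0.4],
  [0, 0, 0, 0, 0, 0, 0.4],
  [0, 0, 2.7, 0, 0, 0, 0.4],
  [0, 0, 2.75, 0, 0, 0, 0.4],
  [0, 0, 0, 0, 0, 0, 0],
  [0, 0, 0, 0, 0, 0, -0.18],
  [0, 0, 0, 0, 0, 0, -0.23],
  [0, 0, 0, 0, 0, 0, -0.23],
])

```text
clock: 26.83
ee_pos: [0.3254, 0.2807, 0.0909]
tool_rot: [3.141, 0.001, -3.001]
contact_force: [-0.3, 0.4, -0.2]
grip_width: 0.0328
gripper_force: 0.0
```

>>> apply_moves([
  [0, 0, 0.1, 0, 0, 0, -0.3],
  [0, 0, 0, 0, 0, 0, -0.4],
  [0, 0, 0, 0, 0, 0, -0.4],
  [0, 0, 0, 0, 0, 0, -0.4],
])

```text
clock: 27.17
ee_pos: [0.3254, 0.2805, 0.0901]
tool_rot: [3.141, 0.002, -3.001]
contact_force: [-2.9, -5.8, 12.6]
grip_width: 0.0304
gripper_force: 58.1
```

>>> apply_moves([
  [0, 0, 0, 0, 0, 1, -0.4],
  [0, 0, 0, 0, 0, 1, -0.4],
  [0, 0, 0, 0, 0, 1, -0.4],
  [0, 0, 0, 0, 0, 1, -0.4],
  [0, 0, 0, 0, 0, 1, -0.4],
  [0, 0, 0, 0, 0, 1, -0.4],
  [0, 0, 0, 0, 0, 1, -0.4],
  [0, 0, 0, 0, 0, 1, -0.4],
  [0, 0, 0, 0, 0, 0.6, -0.4],
  [0, 0, 0, 0, 0, 0, -0.4],
])

```text
clock: 28.0
ee_pos: [0.3251, 0.2795, 0.0898]
tool_rot: [-3.142, 0.002, 2.377]
contact_force: [-3.4, -11.8, 14.0]
grip_width: 0.0303
gripper_force: 58.4
```

>>> apply_moves([
  [0, 0, 0, 0, 0, 0, 0.2],
  [0, 0, 0, 0, 0, 0, 0.4],
  [0, 0, -2.2, 0, 0, 0, 0.4],
  [0, 0, -2.3, 0, 0, 0, 0.4],
  [-0.76, 3.77, 0, 0, 0, 0, 0.4],
  [-0.76, 3.77, 0, 0, 0, 0, 0.4],
  [-0.75, 3.76, 0, 0, 0, 0, 0.4],
  [0, 0, 0, 0, 0, 0, 0.4],
  [0, 0, 2.2, 0, 0, 0, 0.4],
  [0, 0, 2.3, 0, 0, 0, 0.3],
  [0, 0, 0, 0, 0, 0, 0],
  [0, 0, 0, 0, 0, 0, -0.17],
])

```text
clock: 29.0
ee_pos: [0.4186, 0.3462, 0.0885]
tool_rot: [-3.14, -0.0, 2.382]
contact_force: [0.2, 0.3, -0.2]
grip_width: 0.0356
gripper_force: 0.0
```

>>> apply_moves([
  [0, 0, 0, 0, 0, 0, -0.22],
  [0, 0, 0, 0, 0, 0, -0.22],
])

```text
clock: 29.17
ee_pos: [0.4193, 0.3467, 0.09]
tool_rot: [3.141, 0.0, 2.382]
contact_force: [-2.4, -2.6, -1.7]
grip_width: 0.0334
gripper_force: 1.6
```

>>> apply_moves([
  [0, -0.08, 0, 0, 0, 0, -0.23],
  [0, 0, 0, 0, 0, 0, -0.3],
  [0, 0, 0, 0, 0, 0, -0.4],
  [0, 0, 0, 0, 0, 0, -0.4],
])

```text
clock: 29.5
ee_pos: [0.4189, 0.3462, 0.09]
tool_rot: [3.14, 0.0, 2.382]
contact_force: [-4.5, -4.1, 8.6]
grip_width: 0.03
gripper_force: 58.4
```

>>> apply_moves([
  [0, 0, 0, 0, 0, -1, -0.4],
  [0, 0, 0, 0, 0, -1, -0.4],
  [0, 0, 0, 0, 0, -1, -0.4],
  [0, 0, 0, 0, 0, -1, -0.4],
  [0, 0, 0, 0, 0, -1, -0.4],
  [0, 0, 0, 0, 0, -1, -0.4],
  [0, 0, 0, 0, 0, -0.2, -0.4],
  [0, 0, 0, 0, 0, 0, -0.4],
])

```text
clock: 30.17
ee_pos: [0.4192, 0.3462, 0.0901]
tool_rot: [3.14, 0.002, 3.033]
contact_force: [-2.9, -2.8, 9.3]
grip_width: 0.0304
gripper_force: 58.6
```

>>> apply_moves([
  [0, 0, 0, 0, 0, 0, 0.2],
  [0, 0, 0, 0, 0, 0, 0.4],
  [0, 0, -2.5, 0, 0, 0, 0.2],
  [0, 0, -2.5, 0, 0, 0, -0.5],
  [2.8, -1.14, 0, 0, 0, 0, -1],
  [2.8, -1.14, 0, 0, 0, 0, -1],
  [0, 0, 3.0, 0, 0, 0, -1],
  [0, 0, 2.8, 0, 0, 0, -1],
  [0, 0, 0.1, 0, 0, 0, -1],
  [0, 0, 0.1, 0, 0, 0, -1],
  [0, 0, 0, 0, 0, 0, -1],
])

```text
clock: 31.08
ee_pos: [0.3605, 0.3295, 0.0788]
tool_rot: [3.142, -0.0, 3.031]
contact_force: [-0.4, 0.1, -0.5]
grip_width: -0.0003
gripper_force: 0.0
```

>>> apply_moves([
  [0, 0, 0.05, 0, 0, 0, -1],
  [0, 0, 0, 0, 0, 0, -1],
  [0, 0, 0, 0, 0, 0, -1],
])

```text
clock: 31.33
ee_pos: [0.3606, 0.3295, 0.0784]
tool_rot: [3.141, 0.0, 3.031]
contact_force: [0.2, -0.9, -0.5]
grip_width: 0.0
gripper_force: 0.0
```

>>> apply_moves([
  [0, 0, 0.06, 0, 0, 0, -1],
  [0, 0, 0, 0, 0, 0, -1],
  [0, 0, 0, 0, 0, 0, -1],
])

```text
clock: 31.58
ee_pos: [0.3606, 0.3295, 0.0777]
tool_rot: [3.141, 0.0, 3.031]
contact_force: [-0.0, 0.1, 0.5]
grip_width: -0.0004
gripper_force: 0.5
```

>>> apply_moves([
  [0, 0, 0.04, 0, 0, 0, -1],
  [0, 0, 0, 0, 0, 0, -1],
])

```text
clock: 31.75
ee_pos: [0.3606, 0.3295, 0.0775]
tool_rot: [3.141, 0.0, 3.031]
contact_force: [-0.8, -1.7, 7.8]
grip_width: -0.0001
gripper_force: 3.9
```

>>> apply_moves([
  [0, 0, -2.5, 0, 0, 0, -1],
  [0, 0, -2.6, 0, 0, 0, -1],
  [-2.86, 1.14, 0, 0, 0, 0, -1],
  [-2.86, 1.14, 0, 0, 0, 0, -1],
  [0, 0, 0.7, 0, 0, 0, -1],
  [0, 0, 0.25, 0, 0, 0, -1],
  [0, 0, 0.1, 0, 0, 0, -1],
  [0, 0, 0, 0, 0, 0, -1],
  [0, 0, 0, 0, 0, 0, -1],
])

```text
clock: 32.5
ee_pos: [0.419, 0.3456, 0.1177]
tool_rot: [-3.141, -0.0, 3.032]
contact_force: [0.0, 0.3, 0.3]
grip_width: -0.0002
gripper_force: 0.0
```

>>> apply_moves([
  [0, 0, 0.05, 0, 0, 0, -1],
  [0, 0, 0, 0, 0, 0, -1],
])

```text
clock: 32.67
ee_pos: [0.4195, 0.3459, 0.1174]
tool_rot: [3.141, 0.0, 3.032]
contact_force: [-0.0, 0.8, -0.6]
grip_width: -0.0002
gripper_force: 0.0
```

>>> apply_moves([
  [0, 0, 0.06, 0, 0, 0, -1],
  [0, 0, 0, 0, 0, 0, -1],
])

```text
clock: 32.83
ee_pos: [0.4197, 0.3458, 0.1166]
tool_rot: [3.141, 0.0, 3.031]
contact_force: [-0.5, -0.7, 0.6]
grip_width: 0.0002
gripper_force: 0.0
```

>>> apply_moves([
  [0, 0, 0.05, 0, 0, 0, -1],
  [0, 0, 0, 0, 0, 0, -1],
])

```text
clock: 33.0
ee_pos: [0.4198, 0.3459, 0.1162]
tool_rot: [3.141, 0.0, 3.031]
contact_force: [-1.4, -0.6, 2.5]
grip_width: 0.0001
gripper_force: 1.2
```

>>> apply_moves([
  [0, 0, 0.04, 0, 0, 0, -1],
  [0, 0, 0, 0, 0, 0, -1],
])

```text
clock: 33.17
ee_pos: [0.4199, 0.3459, 0.1161]
tool_rot: [3.141, 0.0, 3.031]
contact_force: [-2.3, -0.9, 7.7]
grip_width: 0.0002
gripper_force: 3.8
```

>>> apply_moves([
  [0, 0, 0.04, 0, 0, 0, -1],
  [0, 0, 0, 0, 0, 0, -1],
])

```text
clock: 33.33
ee_pos: [0.42, 0.346, 0.116]
tool_rot: [3.141, 0.001, 3.031]
contact_force: [-3.0, -2.2, 11.7]
grip_width: 0.0
gripper_force: 6.1
```

>>> apply_moves([
  [0, 0, 0.04, 0, 0, 0, -1],
  [0, 0, 0, 0, 0, 0, -1],
])

```text
clock: 33.5
ee_pos: [0.4201, 0.346, 0.1159]
tool_rot: [3.141, 0.001, 3.031]
contact_force: [-2.7, -3.6, 16.9]
grip_width: -0.0002
gripper_force: 8.5
```

>>> apply_moves([
  [0, 0, -1.2, 0, 0, 0, -1],
  [2.91, -2.53, 0, 0, 0, 0, -1],
  [2.91, -2.53, 0, 0, 0, 0, -1],
  [2.9, -2.52, 0, 0, 0, 0, -1],
  [0, 0, 0.7, 0, 0, 0, -1],
  [0, 0, 0.25, 0, 0, 0, -1],
  [0, 0, 0.08, 0, 0, 0, -1],
  [0, 0, 0, 0, 0, 0, -1],
])

```text
clock: 34.17
ee_pos: [0.3255, 0.2807, 0.1166]
tool_rot: [3.141, 0.0, 3.031]
contact_force: [0.4, -0.9, -1.2]
grip_width: 0.0001
gripper_force: 0.0
```

>>> apply_moves([
  [0, 0, 0.04, 0, 0, 0, -1],
  [0, 0, 0, 0, 0, 0, -1],
])

```text
clock: 34.33
ee_pos: [0.3254, 0.2805, 0.1161]
tool_rot: [-3.142, -0.0, 3.031]
contact_force: [-0.3, -0.0, 0.5]
grip_width: -0.0001
gripper_force: 0.0
```

>>> apply_moves([
  [0, 0, 0.04, 0, 0, 0, -1],
  [0, 0, 0, 0, 0, 0, -1],
])

```text
clock: 34.5
ee_pos: [0.325, 0.2802, 0.1156]
tool_rot: [-3.141, -0.0, 3.031]
contact_force: [0.9, -0.4, 0.3]
grip_width: 0.0
gripper_force: 0.0
```

>>> apply_moves([
  [0, 0, 0.04, 0, 0, 0, -1],
  [0, 0, 0, 0, 0, 0, -1],
])

```text
clock: 34.67
ee_pos: [0.3248, 0.2801, 0.1153]
tool_rot: [-3.141, -0.0, 3.031]
contact_force: [-0.3, 0.0, -0.5]
grip_width: 0.0002
gripper_force: 0.0
```

>>> apply_moves([
  [0, 0, 0.04, 0, 0, 0, -1],
  [0, 0, 0, 0, 0, 0, -1],
])

```text
clock: 34.83
ee_pos: [0.3248, 0.2801, 0.1149]
tool_rot: [3.142, -0.0, 3.031]
contact_force: [-0.1, -0.1, 0.5]
grip_width: 0.0002
gripper_force: 0.0
```

>>> apply_moves([
  [0, 0, 0.04, 0, 0, 0, -1],
  [0, 0, 0, 0, 0, 0, -1],
])

```text
clock: 35.0
ee_pos: [0.3248, 0.2801, 0.1146]
tool_rot: [3.142, 0.0, 3.031]
contact_force: [0.1, -0.6, 2.6]
grip_width: 0.0001
gripper_force: 1.0
```

>>> apply_moves([
  [0, 0, 0.04, 0, 0, 0, -1],
  [0, 0, 0, 0, 0, 0, -1],
])

```text
clock: 35.17
ee_pos: [0.3249, 0.2801, 0.1145]
tool_rot: [3.141, 0.0, 3.031]
contact_force: [-1.7, -2.1, 8.8]
grip_width: -0.0001
gripper_force: 4.4
```

>>> apply_moves([
  [0, 0, 0.04, 0, 0, 0, -1],
  [0, 0, 0, 0, 0, 0, -1],
])

```text
clock: 35.33
ee_pos: [0.3249, 0.2801, 0.1144]
tool_rot: [3.141, 0.001, 3.031]
contact_force: [-2.6, -4.3, 15.1]
grip_width: 0.0001
gripper_force: 7.6
```

>>> apply_moves([
  [0, 0, 0.04, 0, 0, 0, -1],
  [0, 0, 0, 0, 0, 0, -1],
])

```text
clock: 35.5
ee_pos: [0.325, 0.2802, 0.1143]
tool_rot: [3.141, 0.001, 3.031]
contact_force: [-4.5, -4.6, 22.4]
grip_width: 0.0
gripper_force: 10.9
```

Run:
```python
from h import *
st()
im,d=arm.read_camera("side");C=cloud("side",d);z=C[...,2]
ok=(d>0)&(z>.055)&(z<.08)&(np.hypot(C[...,0]-.325,C[...,1]-.375)<.06);q=C[ok]
for _ in range(3):
    A=np.c_[q[:,:2]-[.3385,.3624],np.ones(len(q))];k=np.linalg.lstsq(A,q[:,2],rcond=None)[0];q=q[abs(A@k-q[:,2])<.004]
X=np.array([.567,-.8237]);Y=np.array([.8237,.567])
print("slopes x,y:",k[:2]@X,k[:2]@Y,k[2],len(q))
```

```text
{'clock': 35.5, 'joints': [0.7116, 0.137, -0.4607, 0.972, -0.0002, 0.822], 'ee_pos': [0.325, 0.2802, 0.1143], 'tool_rot': [3.1409, 0.001, 3.0312], 'contact_force': [-4.5158, -4.6099, 22.4016], 'moment': [-1.1163, 1.008, -0.0352], 'grip_width': 0.0, 'gripper_force': 10.9335}
slopes x,y: 0.00046216982492847244 0.0033623647299403535 0.06763206541436134 1961
```

>>> apply_moves([
  [0, 0, -1.2, 0, 0, 0, -1],
  [-1.05, 1.98, 0, 0, 0, 0, -1],
  [-1.05, 1.98, 0, 0, 0, 0, -1],
  [0, 0, 2.2, 0, 0, 0, -1],
  [0, 0, 2.1, 0, 0, 0, -1],
  [0, 0, 0, 0, 0, 0, -1],
  [0, 0, 0, 0, 0, 0, -1],
])

```text
clock: 36.13
ee_pos: [0.3493, 0.3165, 0.0819]
tool_rot: [-3.14, -0.002, 3.031]
contact_force: [-0.5, 0.5, 0.5]
grip_width: -0.0
gripper_force: 0.0
```

>>> apply_moves([
  [0, 0, 0.1, 0, 0, 0, -1],
  [0, 0, 0.05, 0, 0, 0, -1],
  [0, 0, 0.05, 0, 0, 0, -1],
  [0, 0, 0, 0, 0, 0, -1],
])

```text
clock: 36.47
ee_pos: [0.3503, 0.3173, 0.081]
tool_rot: [3.141, 0.001, 3.031]
contact_force: [0.1, -0.1, 0.4]
grip_width: -0.0003
gripper_force: 0.0
```

>>> apply_moves([
  [0, 0, 0.15, 0, 0, 0, -1],
  [0, 0, 0.1, 0, 0, 0, -1],
  [0, 0, 0.05, 0, 0, 0, -1],
  [0, 0, 0, 0, 0, 0, -1],
])

```text
clock: 36.8
ee_pos: [0.3501, 0.3171, 0.0775]
tool_rot: [3.141, 0.0, 3.031]
contact_force: [0.5, -0.2, 4.7]
grip_width: -0.0002
gripper_force: 2.2
```

>>> apply_moves([
  [0, 0, 0.04, 0, 0, 0, -1],
  [0, 0, 0, 0, 0, 0, -1],
])

```text
clock: 36.97
ee_pos: [0.3501, 0.3172, 0.0774]
tool_rot: [3.141, 0.0, 3.031]
contact_force: [-2.1, -3.7, 12.3]
grip_width: 0.0001
gripper_force: 5.6
```

>>> apply_moves([
  [0, 0, 0, 0, 0, 0, -1],
  [0, 0, 0, 0, 0, 0, -1],
  [0, 0, 0, 0, 0, 0, -1],
  [0, 0, 0, 0, 0, 0, -1],
  [0, 0, 0, 0, 0, 0, -1],
  [0, 0, 0, 0, 0, 0, -1],
])

```text
clock: 37.47
ee_pos: [0.3501, 0.3172, 0.0775]
tool_rot: [3.141, 0.0, 3.031]
contact_force: [-2.6, -3.1, 11.7]
grip_width: -0.0
gripper_force: 5.6
```

>>> apply_moves([
  [0, 0, -1, 0, 0, 0, -1],
  [0, 0, -3, 0, 0, 0, -1],
  [0, 0, -4, 0, 0, 0, -1],
  [0, 0, -4, 0, 0, 0, -1],
  [0, 0, -4, 0, 0, 0, -1],
  [0, 0, -4, 0, 0, 0, -1],
  [0, 0, -4, 0, 0, 0, -1],
  [0, 0, 0, 0, 0, 0, -1],
])

```text
clock: 38.13
ee_pos: [0.3514, 0.3184, 0.324]
tool_rot: [3.135, 0.006, 3.031]
contact_force: [0.8, 0.9, 0.9]
grip_width: 0.0001
gripper_force: 0.0
```

Run:
```python
from h import *
st()
X=np.array([.567,-.8237]);Y=np.array([.8237,.567])
im,d=arm.read_camera("side")
for D in(np.load("side0.npy"),d):
    C=cloud("side",D);z=C[...,2]
    ok=(D>0)&(z>.055)&(z<.08)&(np.hypot(C[...,0]-.325,C[...,1]-.375)<.06);q=C[ok]
    for _ in range(3):
        A=np.c_[q[:,:2]-[.3385,.3624],np.ones(len(q))];k=np.linalg.lstsq(A,q[:,2],rcond=None)[0];q=q[abs(A@k-q[:,2])<.004]
    print("slopes x,y:",k[:2]@X,k[:2]@Y,k[2])
    ok=((D>0)&(z>.09)&(z<.12)&(C[...,0]>.29)&(C[...,1]>.25)&(C[...,1]<.4)).astype(np.uint8)
    n,l,s,ce=cv2.connectedComponentsWithStats(ok)
    for i in range(1,n):
        if s[i,4]>80:
            p=C[l==i];t=p[p[:,2]>np.percentile(p[:,2],90)-.004];print(((t.min(0)+t.max(0))/2).round(4),t.mean(0).round(4))
save("side3.png",im)
```

```text
{'clock': 38.1333, 'joints': [0.7362, 0.1527, 0.0974, 1.5061, 0.0, 0.8465], 'ee_pos': [0.3514, 0.3184, 0.324], 'tool_rot': [3.1345, 0.0062, 3.0312], 'contact_force': [0.83, 0.8645, 0.8765], 'moment': [0.0481, -0.0303, 0.0014], 'grip_width': 0.0001, 'gripper_force': 0.0}
slopes x,y: -0.020659078694754196 0.003942467148833452 0.0664910722267586
[0.6123 0.292  0.1165] [0.5669 0.2931 0.1166]
[0.3251 0.2795 0.1068] [0.3242 0.281  0.1063]
[0.4202 0.3452 0.1064] [0.4194 0.3459 0.1061]
slopes x,y: 0.002489116987173887 0.004444506431149952 0.06772206083376528
[0.6117 0.2925 0.1166] [0.5672 0.2944 0.1165]
[0.3236 0.2806 0.1048] [0.3237 0.2817 0.1047]
[0.419  0.3451 0.1064] [0.4189 0.3463 0.1061]
```

View pics/side3.png

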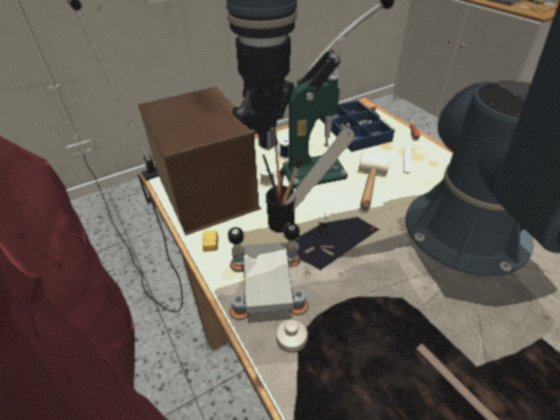

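The picture shows the stand square on its pads, with the knobs at (236,235) and (291,231). The bystanders look undisturbed and the hand is well clear. Slope is now near zero.

```bash
python3 -c "
from h import *
print(arm.close_job())"
```

```text
the job is handed in; nothing more can be done
None
```

I handed the job in at about 38 s: the block is level to about 0.2 mm over 120 mm, both screw corners were firm when pressed, and it stood firm under one 12 N press by the right knob; even load on the feet is only inferred (right far foot about 6.5–9 N against the 8.5 N target), I had to back the left screw off about 0.65 rad after over-raising it, and one earlier knob test reached 22 N.

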